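# Fit the two beech grips to a bent hand crank held in a vice

## Robot

A 7-joint arm with a two-finger parallel gripper is mounted at the origin on a cart in front of the work surface, level with it; the furniture and walls round the work are solid. World frame = base frame: x ahead of the robot, y to its left, z up, the work surface at z = 0. Lengths are in m, angles in rad, forces in N, time in s.
With the tool pointing down it reaches from about 0.35 to 0.9 m from the base axis. Payload 8.1 kg.
Tool frame: the origin (TCP) lies midway between the tips of the shut fingers; the grasp point (between the pads) lies 19 mm behind it; z points along the fingers, y is the line along which they close (so a half turn about z gives the same grasp; the last joint's range is limited). The gripper opens to 92 mm and grips with 3 to 60 N. Pads are 19 mm wide; open, the fingers measure 130 mm over their backs; the gripper's body (75 mm by 190 mm) begins 47 mm behind the grasp point.
Start: joints at [-1.251, 0.434, 0.025, 1.573, -0.012, 1.134, -0.075], TCP at [0.256, 0.57, 0.227] pointing down, gripper open.
Joint ranges: [-2.62, 2.62], [-0.44, 2.09], [-1.27, 1.32], [0.08, 2.57], [-1.32, 4.46], [0.12, 2], [-2.74, 2.74]. Speed limits (rad/s): [2.22, 2.22, 3.01, 3.01, 3.14, 3.14, 3.14].

## Interface

Orientations are given as a rotation vector (axis times angle).
In Python, from cell import arm gives the robot as it stands.
- The arm moves only by the tool carry_out, never from a script. Its arguments are lists of equal length, an entry for each row: "claw": the finger opening in cm, from 0 to 9.18; "delta_pos": the shift along the tool's x, y, z in cm, a list of three; "angular": the turn, a rotation vector about the tool's x, y, z in rad, a list of three. In form: {"claw": [claw, ...], "delta_pos": [[dx, dy, dz], ...], "angular": [[ax, ay, az], ...]}. A call has 1 to 20 rows; each row shifts and turns the commanded pose from where the row before left it, along the tool's axes as they then stand; what a row does not reach is not made up. A row lasts 1/10 s, in which the tool goes at most 50 mm and 8.59 degrees, less where a joint would pass 70% of its speed; a pose out of reach is approached as far as the arm can. A call with a gripper value outside its range is refused whole. The fingers move at their own pace and stop on an object; "force" is the grip in N (left out, the last holds). Time passes only in rows, so rows that do not move let the fingers close. It gives the time, the measured TCP pose, the force, the opening and the grip force at its end, in the units of the state.
- arm.observe(): the state, without advancing time (a new reading comes with each control period).
- arm.get_image(name): name is "side" or "top" or "wrist"; returns a dict with "frame" (400x640x3 uint8, red, green, blue), "mtx" (3x3 intrinsics, pixels), "dist" ([k1, k2, p1, p2, k3] as OpenCV has them; the pictures are not rectified), "T" (4x4, takes a point from camera to world coordinates). Camera axes: x right, y down, z forward; pixel columns grow to the right and rows downward; lengths in m; the calibration is good to about 2 mm. A picture is of the moment at which its call begins. There is no depth.
- arm.sign_off(): hands the job in; it is judged then, once.
Trained networks look in a picture, given as the dict that the camera call returned (one of the last four; its "shot" number tells which), for a name from the list of things; names that differ only in an ending like _2 or _b are one class to them, and where a whole thing is asked for, a point or a joint stands for the part that bears it (a point fixed in the world has none). Each returns a list of dicts, best first, with "conf" (0 to 1); they miss things now and then, are a little off and sometimes report something else, mostly with a low value. They report only what shows in the picture. A call takes as long as a camera call. They do not tell look-alikes from the thing itself.
- arm.look_for(label, picture): "centre" ([column, row] as shares, 0 to 1, of the picture: columns of its width, rows of its height, amid what is visible of it).
- arm.trace(label, picture): "region" (400x640 bool, what is visible of it) and "centre" ([column, row] as shares, 0 to 1, of the picture: columns of its width, rows of its height, amid what is visible of it).
- arm.place_of(label, picture): "centre" ([column, row] as shares, 0 to 1, of the picture: columns of its width, rows of its height: a listed point, or the origin of a listed thing).
The state is a dict: "clock": time; "joints": joint angles; "dq": joint speeds; "joint_efforts": joint torques, N m; "position": TCP position; "ee_rot": TCP orientation; "force": force on the tool from outside, world axes, zero at the start; "ft_torque": the same for the moment, N m; "width": opening from 0.0 (shut) to 1.0 (fully open); "gripper_force": force on a finger pad.
Only numpy, scipy, OpenCV 4.12 (cv2) and the standard library are available. Lean on these libraries where they do the work, as an engineer would, in place of code of your own. Each camera call takes 0.05 s, during which the arm holds its last target. There are 200 camera calls.

## Task

Fit both beech grips to the bent crank that is clamped in the vice. First thread the short wide-bored grip over the free end and take it round the bend and along the shaft until it butts against the collar by the vice; then slide the long grip onto the thin end, brass ferrule first, until the ferrule meets the shoulder and the threaded tip stands out for its nut. Let go of both and leave the spray can, pliers, tape measure and sanding block where they are.

Things in the scene. Friction and masses are not known exactly. Their poses are not given: they have to be found in the camera images.
- vice: Dark cast machine vice bolted to an 18 mm plywood board, fixed, gripping the crank. Origin on the bench under the crank's origin, axes parallel to the crank's. Castings at x -125 to -25 mm, y -50 to +150, at most 113 mm above the bench; screw and tommy bar out to y = +178. The board spans x -160 to +10, y -70 to +165.
- crank: Bent crank, plain 16 mm round steel bar, level, axis 95 mm above the bench. Origin: on the axis at the outer face of the collar (34 mm diameter, 8 mm thick) next to the vice; x along the straight shaft away from the vice, z up. The axis runs 70 mm straight along +x, bends level with 130 mm centre-line radius through 75 deg towards +y, then 12 mm straight to the shoulder.
- crank_end: Thin free end of the crank. Origin: on the axis at the shoulder where the bar steps from 16 down to 10 mm diameter; x along the thin end outwards to its rounded tip at x = 105 mm (last 12 mm threaded), z up. Fixed to the crank: its origin is at crank x 198.7, y 107.9, z 0 mm, its x axis turned 75 deg from the crank's x towards the crank's y.
- middle_grip: Short eight-sided beech grip, 60 mm long, 48 mm across flats, 100 g, alike at both ends, 23 mm bore right through, wide enough to pass the bend. Origin: middle of the bore; x along the bore. Starts lying on a flat, bore level, 24 mm above the bench. Home against the collar, its origin is at crank x = 30 mm.
- end_grip: Long beech grip, 95 mm, 110 g, 13 mm bore right through. Origin: on the bore's axis at mid-length; x along the bore towards the ferrule. Eight-sided handle, 44 mm across flats, at x -47.5 to +25.5 mm; round neck with a brass ferrule, 32 mm diameter, at x +25.5 to +47.5. Starts lying on a flat of its handle, bore level, 22 mm above the bench.
- end_grip_mouth (a point): Centre of the bore's mouth at the ferrule's end face of the long grip (end_grip x = +47.5 mm).
- spray_can: Bystander: white and red spray can, 53 mm diameter, 196 mm tall, standing loose on the inner side of the crank's bend. Origin: centre of its underside.
- pliers: Bystander: red-handled pliers lying loose on the bench, 194 x 55 x 14 mm, long along y. Origin: centre of the underside.
- tape_measure: Bystander: loose tape measure, 80 x 37 x 64 mm. Origin: centre of the underside.
- sanding_block: Bystander: loose cork sanding block, 112 x 62 x 36 mm, long along y. Origin: centre of the underside.
There are look-alikes about, which are no part of the job. Leave any orange look-alike of the end_grip alone. What is shaped like the middle_grip but pink is not meant.

How it is judged:
On the way, in this order (a step that is already met when the one before it is completed fails the run):
1. the short grip is home against the collar (x of middle_grip in the frame of crank between 0.026 and 0.037 m and y of middle_grip in the frame of crank between -0.008 and 0.008 m and z of middle_grip in the frame of crank between -0.008 and 0.008 m and angle between the x axis of middle_grip and the x axis of crank, either way round below 0.15 rad), for 0.2 s.
2. the long grip is on the thin end, ferrule against the shoulder (x of end_grip_mouth in the frame of crank_end between -0.004 and 0.006 m and y of end_grip in the frame of crank_end between -0.006 and 0.006 m and z of end_grip in the frame of crank_end between -0.006 and 0.006 m and angle between the x axis of end_grip and the x axis of crank_end, either way round below 0.1 rad), for 0.2 s.
At the end, for the whole second after the job is handed in: Short grip on the shaft with its end face within 7 mm of the collar and its bore along the shaft; long grip on the thin end, ferrule leading, its mouth within 6 mm of the shoulder; both let go and at rest (all of step 1 and all of step 2 and linear speed of each of middle_grip, end_grip below 0.02 m/s); the robot touches nothing.
It fails at once if the spray can moved more than 30 mm or tipped (distance of spray_can from where it was at the start of the episode above 0.03 m or angle between spray_can's own z axis and vertical above 0.5 rad).
It fails at once if the pliers moved more than 30 mm or tipped (distance of pliers from where it was at the start of the episode above 0.03 m or angle between pliers's own z axis and vertical above 0.5 rad).
It fails at once if the tape measure moved more than 30 mm or tipped (distance of tape_measure from where it was at the start of the episode above 0.03 m or angle between tape_measure's own z axis and vertical above 0.5 rad).
It fails at once if the sanding block moved more than 30 mm or tipped (distance of sanding_block from where it was at the start of the episode above 0.03 m or angle between sanding_block's own z axis and vertical above 0.5 rad).
It also fails if it takes over 69 s, if anything falls off the work surface, if the arm or the gripper's body presses on something with over 40 N, if the wrist force passes 120 N, or if a joint passes its speed limit or range.

## Working session

There is one attempt and no reset: what is moved stays moved. The work goes in short steps, Python scripts to look and compute and a tool call to move; the robot and the scene stay as the last step left them, time stands still between calls to the robot, and variables do not carry over. Pictures are saved under pics/ and viewed, at most 10 in all, crops included, and the job is handed in when it is done.

Besides the shell and the picture viewer there is one more tool, called after ">>>" as name(argument=value, ...) on one line, values as JSON. carry_out: Moves the arm, as the interface text tells. Its arguments: {"type":"object","properties":{"claw":{"type":"array","items":{"type":"number"}},"delta_pos":{"type":"array","items":{"type":"array","items":{"type":"number"}}},"angular":{"type":"array","items":{"type":"array","items":{"type":"number"}}},"force":{"type":"number"}},"required":["claw","delta_pos","angular"]}

```bash
mkdir -p pics; ls; cat > h.py <<'E'
import numpy as np,cv2
from cell import arm
from scipy.spatial.transform import Rotation as R
def ray(p,uv):
    q=cv2.undistortPoints(np.array([[uv]],float),p['mtx'],np.array(p['dist'],float))[0,0]
    T=np.array(p['T']);d=T[:3,:3]@[q[0],q[1],1];return T[:3,3],d/np.linalg.norm(d)
def atz(p,uv,z):
    o,d=ray(p,uv);return o+d*(z-o[2])/d[2]
def tri(rs):
    A=0;b=0
    for o,d in rs:
        M=np.eye(3)-np.outer(d,d);A=A+M;b=b+M@o
    return np.linalg.solve(A,b)
def proj(p,X):
    T=np.linalg.inv(np.array(p['T']));rv=cv2.Rodrigues(T[:3,:3])[0]
    return cv2.projectPoints(np.array(X,float).reshape(-1,1,3),rv,T[:3,3],p['mtx'],np.array(p['dist'],float))[0][:,0]
def px(c): return np.array(c)*[640,400]
def save(p,n,crop=None,s=1):
    f=p['frame'][:,:,::-1]
    if crop: a,b,c,d=crop;f=f[b:d,a:c]
    cv2.imwrite('pics/'+n,cv2.resize(f,None,fx=s,fy=s,interpolation=cv2.INTER_CUBIC))
E
python3 - <<'E'
from h import *
np.set_printoptions(precision=3,suppress=True)
print(arm.observe())
P={n:arm.get_image(n) for n in('side','top','wrist')}
a=np.vstack([P['top']['frame'],P['side']['frame']])[:,:,::-1]
cv2.imwrite('pics/a.png',cv2.resize(a,(800*600//1000*1,600)) if 0 else cv2.resize(a,(480,600)))
save(P['top'],'top.png');save(P['side'],'side.png')
for l in 'vice crank crank_end middle_grip end_grip end_grip_mouth spray_can pliers tape_measure sanding_block'.split():
  for n in P:
    r=arm.place_of(l,P[n])
    for x in r[:3]: 
        u=px(x['centre']);print(l,n,round(x['conf'],2),u.round(1), atz(P[n],u,{'crank':.095,'crank_end':.095,'middle_grip':.024,'end_grip':.022,'end_grip_mouth':.022}.get(l,0)))
for n in P: print(n,np.array(P[n]['T']),np.array(P[n]['mtx'])[0,0])
E
```

```text
pics
{'clock': 0.0, 'joints': array([-1.251,  0.435,  0.025,  1.574, -0.012,  1.134, -0.075]), 'dq': array([ 0.001, -0.   , -0.002, -0.002, -0.001, -0.001,  0.002]), 'joint_efforts': array([ -0.   , -66.784,   0.984, -31.446,  -0.061,   0.043,   0.   ]), 'position': array([0.256, 0.569, 0.226]), 'ee_rot': array([-0.659, -3.071,  0.002]), 'force': array([-0.846,  0.35 ,  0.016]), 'ft_torque': array([ 0.01 , -0.037, -0.011]), 'gripper_force': 0.0, 'width': 0.9986711858215763}
vice side 0.69 [280.7 204.3] [0.435 0.146 0.   ]
vice side 0.62 [335.2 206.5] [0.628 0.085 0.   ]
vice side 0.19 [328.1 170.1] [0.66  0.326 0.   ]
vice top 0.57 [302.6 186.8] [0.621 0.084 0.   ]
vice top 0.32 [453.1 211.9] [ 0.53  -0.381  0.   ]
crank side 0.87 [338.2 181.3] [0.643 0.107 0.095]
crank side 0.7 [283.1 214.5] [ 0.421 -0.032  0.095]
crank_end side 0.47 [288.7 214.4] [ 0.439 -0.036  0.095]
crank_end top 0.62 [346.3 244.1] [ 0.44  -0.039  0.095]
middle_grip side 0.59 [310.  144.6] [0.623 0.506 0.024]
middle_grip top 0.81 [163.4 189.2] [0.622 0.509 0.024]
middle_grip top 0.58 [198.7 221.2] [0.521 0.401 0
[... 668 characters left out ...]
] [0.427 0.109 0.   ]
tape_measure side 0.76 [323.9 171.9] [0.64  0.317 0.   ]
tape_measure top 0.68 [223.  178.6] [0.654 0.332 0.   ]
sanding_block side 0.67 [282.7 265.9] [ 0.392 -0.167  0.   ]
sanding_block top 0.98 [388.9 257.5] [ 0.395 -0.175  0.   ]
side [[ 0.976 -0.145  0.165  0.299]
 [-0.219 -0.591  0.776 -1.139]
 [-0.015 -0.793 -0.609  0.996]
 [ 0.     0.     0.     1.   ]] 439.5078054625416
top [[-0.027 -0.994  0.104  0.435]
 [-1.     0.027 -0.008  0.047]
 [ 0.005 -0.104 -0.995  1.355]
 [ 0.     0.     0.     1.   ]] 437.9132810329481
wrist [[ 0.411  0.868  0.28   0.18 ]
 [ 0.912 -0.39  -0.128  0.606]
 [-0.002  0.308 -0.951  0.385]
 [ 0.     0.     0.     1.   ]] 325.98895242020075
```

View pics/top.png

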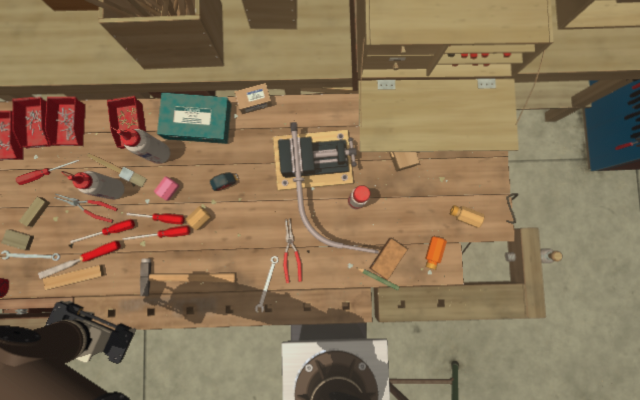

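View pics/side.png

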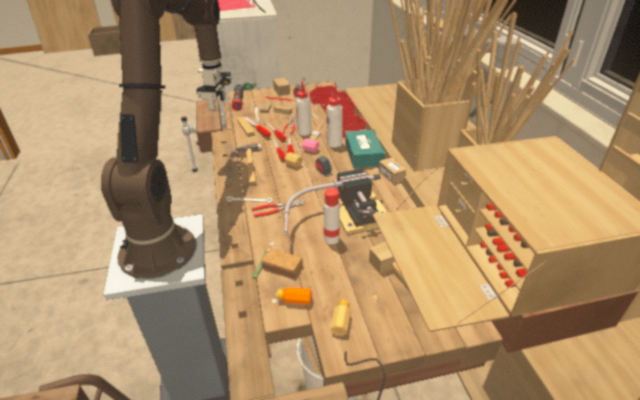

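Top view candidates:
- **middle_grip:** pink at (163,189), beech at (199,219). I choose the beech one.
- **end_grip:** orange at (435,250), beech at (466,214). I choose the beech one.

The crank's shaft runs from about (300,155) to its tip at about (378,250). The sanding block is at (389,258) and the spray can at (360,197). I'll go and look closer.

>>> carry_out(claw=[9.1,9.1,9.1,9.1,9.1,9.1,9.1,9.1,9.1,9.1], delta_pos=[[0,0,-3],[-3.7,-0.9,0],[-3.7,-0.9,0],[-3.7,-0.9,0],[-3.7,-0.9,0],[-3.7,-0.9,0],[-3.7,-0.9,0],[-3.7,-0.9,0],[-3.7,-0.9,0],[0,0,0]], angular=[[0,0,0],[0,0,0],[0,0,0],[0,0,0],[0,0,0],[0,0,0],[0,0,0],[0,0,0],[0,0,0],[0,0,0]], force=20)

```text
clock: 2.65
position: [0.5022, 0.3771, 0.2568]
ee_rot: [0.672, 3.065, -0.003]
force: [-0.3, 0.1, -0.6]
width: 0.99
gripper_force: 0.0
```

```bash
python3 - <<'E'
from h import *
np.set_printoptions(precision=4,suppress=True)
s=arm.observe();print(s['clock'],s['position'],R.from_rotvec(s['ee_rot']).as_matrix())
p=arm.get_image('wrist');t=arm.get_image('top');sd=arm.get_image('side')
save(p,'w1.png')
for n,q in(('w',p),('t',t),('s',sd)):
  for r in arm.place_of('middle_grip',q)[:3]: 
    u=px(r['centre']);print(n,'place',r['conf'],u,atz(q,u,.024))
  for r in arm.trace('middle_grip',q)[:3]:
    m=r['region'].astype(np.uint8);c=max(cv2.findContours(m,0,2)[0],key=cv2.contourArea)
    print(n,'trace',r['conf'],px(r['centre']),m.sum(),cv2.minAreaRect(c),q['frame'][r['region']].mean(0))
E
```

```text
2.65 [0.5022 0.3771 0.2568] [[-0.9083  0.4184  0.003 ]
 [ 0.4184  0.9083 -0.0028]
 [-0.0038 -0.0013 -1.    ]]
w place 0.97 [448.832 214.4  ] [0.6289 0.4999 0.024 ]
w place 0.83 [351.104 177.6  ] [0.532  0.4056 0.024 ]
w trace 0.69 [350.528 179.8  ] 2140 ((348.68780517578125, 179.00975036621094), (41.207393646240234, 54.47756576538086), 24.775142669677734) [166.907  137.1921  96.3009]
w trace 0.62 [448.192 212.48 ] 2260 ((448.0753479003906, 212.46575927734375), (45.411964416503906, 54.1900520324707), 20.556047439575195) [170.9279 110.6447 115.6119]
t place 0.54 [160.832 188.52 ] [0.6243 0.5164 0.024 ]
t place 0.51 [197.824 219.4  ] [0.5267 0.4038 0.024 ]
t trace 0.71 [162.176 186.6  ] 356 ((166.44631958007812, 188.3624267578125), (18.023101806640625, 20.89041519165039), 34.99201965332031) [202.8062 114.9157 127.0253]
t trace 0.65 [202.496 215.48 ] 158 ((201.7941436767578, 212.3235626220703), (18.675243377685547, 10.914102554321289), 14.03624439239502) [157.3987 121.7785  75.3734]
s place 0.55 [314.624 144.68 ] [0.6424 0.5006 0.024 ]
s place 0.5 [291.584 159.8  ] [0.5228 0.4026 0.024 ]
s trace 0.73 [291.584 158.2  ] 178 ((292.5, 159.5), (13.0, 15.0), 90.0) [194.7247 149.6461  83.6124]
s trace 0.69 [314.176 144.32 ] 157 ((309.5, 145.5), (11.0, 15.0), 90.0) [224.8854 128.3057 138.7006]
```

View pics/w1.png

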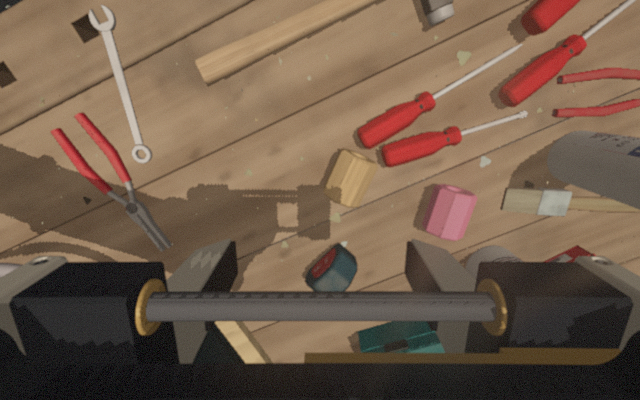

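The wrist view shows the beech middle grip at (350,178), leaning about 25° from vertical, and the pink look-alike at (448,212). Red screwdriver handles lie at (400,120) and (425,148).

```bash
cat >> h.py <<'E'
def st():
    s=arm.observe();return s,np.array(s['position']),R.from_rotvec(s['ee_rot']).as_matrix()
def delta(P,Rt):
    s,p,r=st();print('delta cm',(r.T@(np.array(P)-p)*100).round(2),'rotvec(tool)',R.from_matrix(r.T@Rt).as_rotvec().round(3))
def down(y):  # tool pointing down with tool y along horizontal y
    y=np.array([y[0],y[1],0.]);y/=np.linalg.norm(y);z=np.array([0,0,-1.]);return np.column_stack([np.cross(y,z),y,z])
E
python3 - <<'E'
from h import *
np.set_printoptions(precision=4,suppress=True)
p=arm.get_image('wrist');t=arm.get_image('top');sd=arm.get_image('side')
save(p,'c1.png',(300,120,500,260),4)
rs=[]
for q in(p,t,sd):
  r=[x for x in arm.look_for('middle_grip',q)]
  r=min(r,key=lambda x:np.linalg.norm(px(x['centre'])-proj(q,[.526,.404,.024])[0]))
  print(px(r['centre']));rs.append(ray(q,px(r['centre'])))
print('tri w+t',tri(rs[:2]),'w+s',tri([rs[0],rs[2]]),tri(rs))
for z in(.024,.048):
  a=atz(p,(350-8.4,178+18),z);b=atz(p,(350+8.4,178-18),z);d=b-a;d/=np.linalg.norm(d);print(d,(a+b)/2)
y=np.cross([0,0,1],d)
if y@[.41,.91,0]<0:y=-y
print(y);delta([.529,.403,.15],down(y))
E
```

```text
[443.2 221.2]
[199.296 217.72 ]
[291.584 156.88 ]
tri w+t [0.528  0.4123 0.1836] w+s [0.5766 0.4871 0.0152] [0.5519 0.4372 0.0452]
[-0.6795  0.7337  0.    ] [0.5251 0.4113 0.024 ]
[-0.6795  0.7337  0.    ] [0.5187 0.4118 0.048 ]
[ 0.7337  0.6795 -0.    ]
delta cm [-2.11  3.15 10.68] rotvec(tool) [0.    0.    0.401]
```

View pics/c1.png

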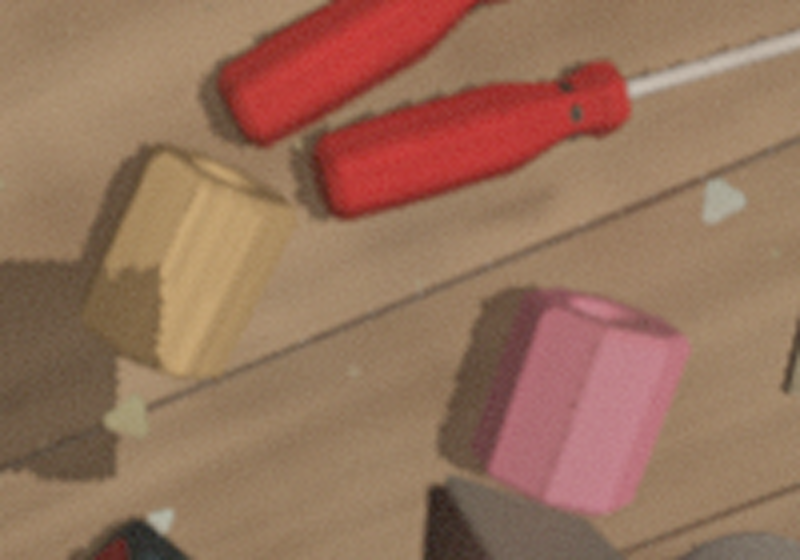

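The crop confirms the target: the beech grip is at crop (188,265), clear of the pink one at (585,400) and of the screwdrivers.

>>> carry_out(claw=[7.5,7.5,7.5,7.5,7.5,7.5], delta_pos=[[-2.1,3.2,2],[0,0,2],[0,0,2],[0,0,2],[0,0,0],[0,0,0]], angular=[[0,0,0],[0,0,0.14],[0,0,0.13],[0,0,0.13],[0,0,0],[0,0,0]])

```text
clock: 4.0
position: [0.5291, 0.4035, 0.177]
ee_rot: [1.251, 2.882, -0.001]
force: [-0.7, -0.2, 0.1]
width: 0.817
gripper_force: 0.0
```

```bash
python3 - <<'E'
from h import *
np.set_printoptions(precision=4,suppress=True)
p=arm.get_image('wrist');t=arm.get_image('top');sd=arm.get_image('side')
s,P,r=st();print(s['clock'],P,r)
save(p,'w2.png')
G=[.526,.406,.024];rs=[]
for n,q in zip('wts',(p,t,sd)):
  for f in('place_of','trace'):
    L=getattr(arm,f)('middle_grip',q)
    if not L: print(n,f,'none');continue
    x=min(L,key=lambda x:np.linalg.norm(px(x['centre'])-proj(q,G)[0]));u=px(x['centre']);print(n,f,x['conf'],u,atz(q,u,.024))
    if f=='place_of': rs.append(ray(q,u))
    elif n=='w':
      m=x['region'].astype(np.uint8);c=max(cv2.findContours(m,0,2)[0],key=cv2.contourArea);print(cv2.minAreaRect(c),cv2.boundingRect(c))
print(tri(rs),[tri([rs[0],k]) for k in rs[1:]])
print('tcp px',proj(p,P))
E
```

```text
4.15 [0.5298 0.4038 0.1783] [[-0.6818  0.7316  0.0017]
 [ 0.7316  0.6818  0.0016]
 [-0.      0.0023 -1.    ]]
w place_of 0.62 [322.368 183.6  ] [0.5307 0.4051 0.024 ]
w trace 0.82 [322.688 186.   ] [0.5326 0.4035 0.024 ]
((321.51934814453125, 186.55140686035156), (50.11201477050781, 69.1896743774414), 1.1691392660140991) (296, 152, 52, 70)
t place_of 0.7 [196.992 219.8  ] [0.5256 0.4063 0.024 ]
t trace 0.76 [202.688 216.   ] [0.5367 0.3891 0.024 ]
s place_of 0.63 [291.008 160.68 ] [0.5193 0.3964 0.024 ]
s trace 0.48 [291.328 159.88 ] [0.5217 0.4022 0.024 ]
[0.5259 0.4058 0.0199] [array([0.5275, 0.4056, 0.0292]), array([0.5259, 0.4046, 0.0198])]
tcp px [[320.6988 259.3602]]
```

View pics/w2.png

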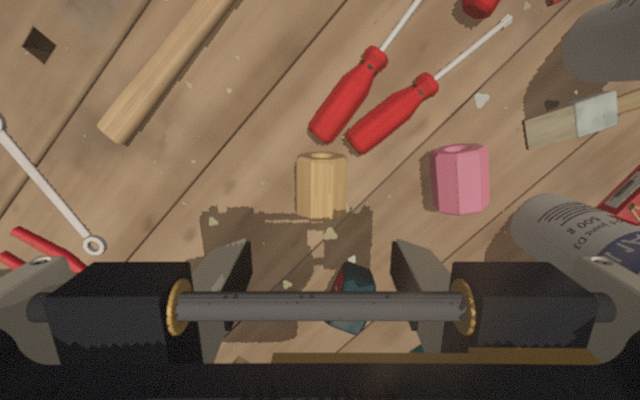

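The view is aligned: the beech grip is upright at (322,186), centred between the fingers. I'll descend and grasp.

>>> carry_out(claw=[7.5,7.5,7.5,7.5,7.5,7.5,7.5,4,4,4,4,4], delta_pos=[[0,0.1,4],[0,0,4],[0,0,4],[0,0,3],[0,0,1.9],[0,0,0],[0,0,0],[0,0,0],[0,0,0],[0,0,0],[0,0,0],[0,0,0]], angular=[[0,0,0],[0,0,0],[0,0,0],[0,0,0],[0,0,0],[0,0,0],[0,0,0],[0,0,0],[0,0,0],[0,0,0],[0,0,0],[0,0,0]], force=25)

```text
clock: 5.65
position: [0.5301, 0.4043, 0.0085]
ee_rot: [1.256, 2.879, 0.001]
force: [-0.4, -1.9, 6.0]
width: 0.518
gripper_force: 25.0
```

>>> carry_out(claw=[4,4,4,4,4,4,4,4,4,4,4,4,4,4,4,4,4,4], delta_pos=[[0,0,-2],[0,0,-4],[0,0,-4.5],[0,0,-4.5],[0,0,-4.5],[0,0,-4.5],[-2.8,-3.8,0],[-2.8,-3.8,0],[-2.8,-3.8,0],[-2.8,-3.8,0],[-2.8,-3.8,0],[-2.8,-3.8,0],[-2.8,-3.8,0],[-2.8,-3.8,0],[-2.8,-3.8,0],[-2.8,-3.8,0],[-2.8,-3.8,0],[-2.8,-3.8,0]], angular=[[0,0,0],[0,0,0],[0,0,0],[0,0,0],[0,0,0],[0,0,0],[0,0,0],[0,0,0],[0,0,0],[0,0,0],[0,0,0],[0,0,0],[0,0,0],[0,0,0],[0,0,0],[0,0,0],[0,0,0],[0,0,0]])

```text
clock: 7.45
position: [0.4232, -0.1541, 0.2479]
ee_rot: [1.256, 2.879, 0.001]
force: [0.4, -0.3, -1.0]
width: 0.52
gripper_force: 25.0
```

>>> carry_out(claw=[4,4,4,4,4,4,4,4,4], delta_pos=[[0,0,0],[0,0,0],[0,0,0],[0,0,0],[0,0,0],[0,0,0],[0,0,0],[0,0,0],[0,0,0]], angular=[[0,0,0.14],[0,0,0.14],[0,0,0.14],[0,0,0.14],[0,0,0.14],[0,0,0.15],[0,0,0.15],[0,0,0],[0,0,0]])

```text
clock: 8.35
position: [0.424, -0.1523, 0.2477]
ee_rot: [-2.478, -1.93, -0.0]
force: [0.2, 1.0, -0.4]
width: 0.52
gripper_force: 25.0
```

```bash
cat > m.py <<'E'
from h import *
from scipy.optimize import least_squares
np.set_printoptions(precision=4,suppress=True)
def axis(n=40):
    a=[];
    for x in np.linspace(.005,.07,10): a.append((x,0))
    for t in np.linspace(0,np.radians(75),25)[1:]: a.append((.07+.13*np.sin(t),.13-.13*np.cos(t)))
    e=np.array([.1987,.1079]);d=np.array([np.cos(np.radians(75)),np.sin(np.radians(75))])
    for x in np.linspace(-.006,.1,18): a.append(tuple(e+d*x))
    return np.array(a)
def world(q,pts,z=0): # q=x,y,yaw(crank x dir),z
    c,s=np.cos(q[2]),np.sin(q[2]);a=np.atleast_2d(pts);return np.column_stack([q[0]+c*a[:,0]-s*a[:,1],q[1]+s*a[:,0]+c*a[:,1],np.full(len(a),q[3]+z)])
E
python3 - <<'E'
from m import *
s,P,r=st();print(s['clock'],P,r,s['width'],s['force'])
p=arm.get_image('wrist');t=arm.get_image('top');sd=arm.get_image('side')
import pickle
pickle.dump((p,t,sd),open('v1.pkl','wb'))
out=[]
q=[.643,.107,np.pi,.095]
f=p['frame'].copy()
for n,k in zip('wts',(p,t,sd)):
  for l in('crank','crank_end'):
    for x in arm.place_of(l,k)[:2]: print(n,l,x['conf'],px(x['centre']),atz(k,px(x['centre']),.095))
    for x in arm.trace(l,k)[:1]:
      print(n,l,'trace',x['conf'],x['region'].sum()); cv2.imwrite(f'm_{n}_{l}.png',x['region'].astype(np.uint8)*255)
      if n=='w': f[x['region']^cv2.erode(x['region'].astype(np.uint8),np.ones((3,3))).astype(bool)]=[0,255,0]
u=proj(p,world(q,axis()))
for a in u: cv2.circle(f,tuple(int(v) for v in a),1,(255,0,0),-1)
p['frame']=f;save(p,'w3.png')
E
```

```text
8.35 [ 0.424  -0.1523  0.2477] [[ 0.2448  0.9696  0.    ]
 [ 0.9696 -0.2448  0.0001]
 [ 0.0001 -0.     -1.    ]] 0.5203706000006857 [ 0.2297  0.9749 -0.4337]
w crank trace 0.79 2165
w crank_end 0.68 [299.904  41.72 ] [ 0.4372 -0.0242  0.095 ]
w crank_end trace 0.6 1689
t crank 0.73 [302.528 180.8  ] [0.6259 0.0815 0.095 ]
t crank trace 0.64 951
t crank_end 0.72 [344.192 245.52 ] [ 0.4356 -0.0333  0.095 ]
t crank_end trace 0.73 157
s crank 0.9 [335.808 181.68 ] [0.6344 0.1069 0.095 ]
s crank trace 0.75 303
s crank_end 0.69 [333.12 205.68] [ 0.5906 -0.0256  0.095 ]
s crank_end 0.46 [288.896 213.6  ] [ 0.4405 -0.032   0.095 ]
s crank_end trace 0.48 92
```

View pics/w3.png

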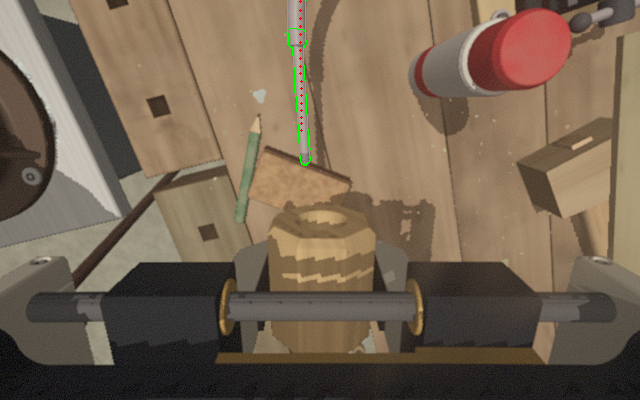

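The wrist view shows the thin end from the shoulder at about (297,46) to the tip at about (305,164). The held grip is at (322,250), the can at (480,70), and the sanding block at (298,180).

```bash
cat >> m.py <<'E'
def mids(k,m,q,pts):
    X=world(q,pts);u=proj(k,X);res=[];idx=[]
    for i in range(1,len(u)-1):
        t=u[i+1]-u[i-1];t/=np.linalg.norm(t);n=np.array([-t[1],t[0]])
        ss=np.arange(-25,25.01,.25);c=(u[i]+ss[:,None]*n).round().astype(int)
        ok=(c[:,0]>=0)&(c[:,0]<640)&(c[:,1]>=0)&(c[:,1]<400)
        if not ok.all(): ok[:]=ok&True
        v=np.zeros(len(ss),bool);v[ok]=m[c[ok,1],c[ok,0]]
        if v.sum()<6 or not(ok.all()): continue
        res.append(ss[v].mean());idx.append(i)
    return np.array(idx),np.array(res),u
def fit(views,q0,pts,extra=None,free=(0,1,2,3),w=None):
    q=np.array(q0,float);free=list(free)
    for it in range(6):
        tg=[]
        for k,m in views:
            i,r,u=mids(k,m,q,pts);
            for a,b in zip(i,r):
                t=u[a+1]-u[a-1];t/=np.linalg.norm(t);n=np.array([-t[1],t[0]]);tg.append((k,a,u[a]+b*n,n))
        def f(d):
            qq=q.copy();qq[free]+=d;o=[]
            for k,m in views:
                u=proj(k,world(qq,pts));o+=[(u[a]-c)@n for kk,a,c,n in tg if kk is k]
            for k,pt,uv in extra or []: o+=list(2*(proj(k,world(qq,[pt]))[0]-uv))
            o.append((qq[3]-.095)/.003)
            return np.array(o)
        s=least_squares(f,np.zeros(len(free)),loss='soft_l1');q[free]+=s.x
    print('fit',q,'n',len(tg),'rms',np.sqrt(np.mean(f(np.zeros(len(free)))**2)));return q
TIP=np.array([.1987,.1079])+.105*np.array([np.cos(np.radians(75)),np.sin(np.radians(75))])
SH=np.array([.1987,.1079])
E
python3 - <<'E'
from m import *
import pickle
p,t,sd=pickle.load(open('v1.pkl','rb'))
M=lambda n:sum(cv2.imread(f'm_{n}_{l}.png',0)>0 for l in('crank','crank_end'))>0
for n in 'wts':
    ys,xs=np.nonzero(M(n));print(n,xs.min(),xs.max(),ys.min(),ys.max())
ys,xs=np.nonzero(M('w'));tipw=(xs[ys>=ys.max()-1].mean(),ys.max()+.5);print(tipw,atz(p,tipw,.095),atz(p,(297,45),.095))
ex=[(p,TIP,np.array(tipw)),(p,SH,np.array([297.,45.]))]
q0=[.643,.085,np.pi,.095]
V=[(p,M('w')),(t,M('t')),(sd,M('s'))]
for vs in (V[:1],V[:2],V,V[1:]):
    q=fit(vs,q0,axis(),ex if vs[0][0] is p else None);print('tip',world(q,[TIP,SH]))
E
```

```text
w 286 310 0 165
t 291 378 122 252
s 284 379 175 234
(np.float64(304.1818181818182), np.float64(165.5)) [ 0.4124 -0.1302  0.095 ] [ 0.4341 -0.026   0.095 ]
fit [0.626  0.0931 3.2021 0.0982] n 20 rms 0.40287087461717197
tip [[ 0.4132 -0.1295  0.0982]
 [ 0.4342 -0.0266  0.0982]]
fit [0.6269 0.0923 3.1984 0.0997] n 70 rms 0.5813766374043073
tip [[ 0.4132 -0.1296  0.0997]
 [ 0.4346 -0.0268  0.0997]]
fit [0.6267 0.092  3.1976 0.0964] n 107 rms 0.5760974994145475
tip [[ 0.4129 -0.1297  0.0964]
 [ 0.4344 -0.0269  0.0964]]
fit [0.6279 0.0922 3.1983 0.0954] n 86 rms 0.48764654006684466
tip [[ 0.4143 -0.1296  0.0954]
 [ 0.4357 -0.0268  0.0954]]
```

```bash
cat >> m.py <<'E'
Q=np.array([.627,.0922,3.198,.0955])
def cpt(s): # s from collar
    L=.13*np.radians(75)
    if s<.07: return np.array([s,0.])
    if s<.07+L: t=(s-.07)/.13;return np.array([.07+.13*np.sin(t),.13-.13*np.cos(t)])
    return SH+(s-.07-L-.012)*np.array([np.cos(np.radians(75)),np.sin(np.radians(75))])
LS=.07+.13*np.radians(75)+.012
def gpose(s,half=.03):
    a=np.array([cpt(x) for x in np.linspace(s-half,s+half,31)]);c=cpt(s)
    d=a[-1]-a[0];d/=np.linalg.norm(d);n=np.array([-d[1],d[0]]);o=(a-c)@n;c=c+n*(o.max()+o.min())/2
    return c,d
def tcp(s,off=.0155,q=Q,half=.03,ox=0.):
    c,d=gpose(s,half);W=world(q,[c])[0];d3=world([0,0,q[2],0],[d])[0]
    x=-d3;y=np.cross([0,0,-1.],x);Rt=np.column_stack([x,y,[0,0,-1.]])
    return W-[0,0,off]-ox*x,Rt
def rows(ps,start=None):
    if start is None: s,p,r=st()
    else:p,r=start
    for P,Rt in ps:
        print((r.T@(P-p)*100).round(2).tolist(),R.from_matrix(r.T@Rt).as_rotvec().round(3).tolist());p,r=P,Rt
E
python3 - <<'E'
from m import *
print(LS,tcp(LS+.150));rows([tcp(LS+.150)])
E
```

```text
0.25216960206944716 (array([ 0.4041, -0.1736,  0.08  ]), array([[ 0.204,  0.979,  0.   ],
       [ 0.979, -0.204,  0.   ],
       [-0.   ,  0.   , -1.   ]]))
[-2.55, -1.41, 16.77] [-0.0, -0.0, -0.047]
```

>>> carry_out(claw=[4,4,4,4,4,4,4], delta_pos=[[-2.55,-1.4,0],[0,0,4],[0,0,4],[0,0,4],[0,0,3],[0,0,1.8],[0,0,0]], angular=[[0,0,-0.047],[0,0,0],[0,0,0],[0,0,0],[0,0,0],[0,0,0],[0,0,0]])

```text
clock: 9.8
position: [0.4026, -0.1732, 0.0779]
ee_rot: [-2.435, -1.98, 0.005]
force: [0.3, 0.1, -0.1]
width: 0.526
gripper_force: 25.0
```

```bash
python3 - <<'E'
from m import *
s,P,r=st();print(s['clock'],P,r[:,0],s['force'])
p=arm.get_image('wrist');sd=arm.get_image('side')
V=[]
for k in(p,sd):
    m=np.zeros((400,640),bool)
    for l in('crank','crank_end'):
        for x in arm.trace(l,k)[:1]: m|=x['region']
    V.append((k,m))
ys,xs=np.nonzero(V[0][1]);print(ys.max(),xs[ys>=ys.max()-1])
tp=np.array([xs[ys>=ys.max()-1].mean(),ys.max()+.5])
q=fit(V[:1],Q,axis(),[(p,TIP,tp)]);print(world(q,[TIP,SH]))
q=fit(V,Q,axis(),[(p,TIP,tp)]);print(world(q,[TIP,SH]))
for x in arm.place_of('middle_grip',p)[:1]:print('grip',x['conf'],px(x['centre']))
G=P+r@[0,0,-.0155];print('pred grip centre',proj(p,G),'faces',proj(p,[G+r[:,0]*.03,G-r[:,0]*.03]),'tip',proj(p,world(Q,[TIP])))
f=p['frame']
for a in proj(p,world(q,axis())): cv2.circle(f,tuple(int(v) for v in a),1,(255,0,0),-1)
F=G+r[:,0]*.03
for th in np.linspace(0,6.28,40):
    a=proj(p,F+.0115*(np.cos(th)*r[:,1]+np.sin(th)*r[:,2]))[0];cv2.circle(f,tuple(int(v) for v in a),0,(0,0,255),-1)
save(p,'w4.png',(170,0,450,280),2.1)
E
```

```text
9.8 [ 0.4026 -0.1732  0.0779] [ 0.2038  0.979  -0.0004] [ 0.3158  0.0532 -0.0968]
188 [321 322 323 324 325 326 327 328 329 324 325 326 327]
fit [0.6258 0.0929 3.2039 0.095 ] n 11 rms 0.25316878722062386
[[ 0.4134 -0.1301  0.095 ]
 [ 0.4342 -0.0272  0.095 ]]
fit [0.6258 0.093  3.204  0.0954] n 31 rms 0.26283271470020714
[[ 0.4134 -0.13    0.0954]
 [ 0.4342 -0.0271  0.0954]]
grip 0.83 [321.6 276.6]
pred grip centre [[321.4721 273.1681]] faces [[321.5024 216.9085]
 [321.4456 323.5484]] tip [[324.7578 187.6421]]
```

View pics/w4.png

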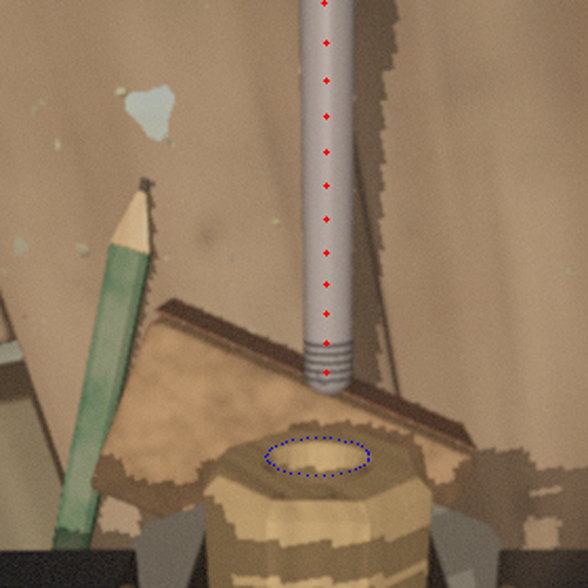

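The overlays match: the red axis points sit on the thin end, and the predicted blue mouth ring sits on the actual bore at crop (320,457). The grip needs to move about 2 mm right and 2 mm up.

```bash
sed -i 's/^Q=.*/Q=np.array([.6263,.0926,3.202,.0955])/' m.py; python3 - <<'E'
from m import *
rows([tcp(LS+.150)]+[tcp(LS+.15-.02*i) for i in range(1,8)])
E
```

```text
[-0.05, -0.04, 0.07] [0.002, -0.0, -0.003]
[2.0, -0.0, 0.0] [0.0, 0.0, -0.0]
[2.0, -0.0, 0.0] [0.0, 0.0, 0.0]
[2.0, 0.0, 0.0] [0.0, 0.0, -0.0]
[2.0, 0.0, 0.0] [0.0, 0.0, 0.0]
[2.0, -0.0, 0.0] [0.0, 0.0, 0.0]
[2.0, 0.0, 0.0] [0.0, 0.0, -0.0]
[2.0, 0.0, 0.0] [0.0, 0.0, 0.005]
```

>>> carry_out(claw=[4,4,4,4,4,4,4,4,4], delta_pos=[[1,0,0],[2,0,0],[2,0,0],[2,0,0],[2,0,0],[2,0,0],[1,0,0],[0,0,0],[0,0,0]], angular=[[0,0,0],[0,0,0],[0,0,0],[0,0,0],[0,0,0],[0,0,0],[0,0,0],[0,0,0],[0,0,0]])

```text
clock: 11.05
position: [0.4285, -0.0564, 0.0798]
ee_rot: [2.437, 1.983, 0.0]
force: [0.3, -0.2, -1.1]
width: 0.521
gripper_force: 25.0
```

```bash
python3 - <<'E'
from m import *
A=[]
for i in range(4):
    s,P,r=st();A.append(P);p=arm.get_image('wrist')
s,P,r=st();A.append(P);print(s['clock'],np.array(A),s['force'],s['ft_torque'],r[:,0])
P=np.mean(A,0)
rows([tcp(LS+x*1e-3) for x in (30,20,8,-4,-16,-28)],(P,r))
E
```

```text
11.25 [[ 0.4285 -0.0564  0.0798]
 [ 0.4285 -0.0568  0.0798]
 [ 0.4284 -0.057   0.0798]
 [ 0.4284 -0.057   0.0798]
 [ 0.4284 -0.057   0.0798]] [-0.2651  0.1064 -0.6325] [-0.0738  0.028  -0.034 ] [ 0.2052  0.9787 -0.0001]
[0.03, -0.01, -0.02] [0.0, 0.0, -0.005]
[1.0, 0.0, 0.0] [0.0, 0.0, 0.0]
[1.2, 0.0, 0.0] [0.0, 0.0, 0.007]
[1.2, 0.02, 0.0] [0.0, 0.0, 0.025]
[1.19, 0.04, 0.0] [0.0, 0.0, 0.043]
[1.19, 0.05, 0.0] [0.0, 0.0, 0.062]
```

```bash
python3 - <<'E'
from m import *
s,P,r=st()
S=[LS+.018]+list(np.arange(LS+.006,.07,-.012))
print(np.round(S,3));rows([tcp(x) for x in S])
for x in S[-1:]: print(tcp(x))
E
```

```text
[0.27  0.258 0.246 0.234 0.222 0.21  0.198 0.186 0.174 0.162 0.15  0.138
 0.126 0.114 0.102 0.09  0.078]
[1.25, -0.01, -0.02] [0.0, 0.0, -0.005]
[1.2, 0.01, 0.0] [0.0, 0.0, 0.01]
[1.2, 0.02, 0.0] [0.0, 0.0, 0.028]
[1.19, 0.04, 0.0] [0.0, 0.0, 0.046]
[1.19, 0.06, 0.0] [0.0, 0.0, 0.065]
[1.18, 0.06, 0.0] [0.0, 0.0, 0.082]
[1.18, 0.05, 0.0] [0.0, 0.0, 0.092]
[1.18, 0.05, 0.0] [0.0, 0.0, 0.092]
[1.18, 0.05, 0.0] [0.0, 0.0, 0.092]
[1.18, 0.05, 0.0] [0.0, 0.0, 0.092]
[1.18, 0.05, 0.0] [0.0, 0.0, 0.092]
[1.18, 0.05, 0.0] [0.0, 0.0, 0.092]
[1.18, 0.05, 0.0] [0.0, 0.0, 0.092]
[1.18, 0.05, 0.0] [0.0, 0.0, 0.092]
[1.18, 0.05, 0.0] [0.0, 0.0, 0.092]
[1.18, 0.05, 0.0] [0.0, 0.0, 0.086]
[1.19, 0.02, 0.0] [0.0, 0.0, 0.068]
(array([0.5485, 0.0864, 0.08  ]), array([[ 0.9882,  0.1531,  0.    ],
       [ 0.1531, -0.9882,  0.    ],
       [-0.    ,  0.    , -1.    ]]))
```

>>> carry_out(claw=[4,4,4,4,4,4,4,4,4,4], delta_pos=[[1.25,0,0],[1.2,0,0],[1.2,0.02,0],[1.19,0.04,0],[1.19,0.06,0],[1.18,0.06,0],[1.18,0.05,0],[1.18,0.05,0],[0,0,0],[0,0,0]], angular=[[0,0,-0.005],[0,0,0.01],[0,0,0.028],[0,0,0.046],[0,0,0.065],[0,0,0.082],[0,0,0.092],[0,0,0.092],[0,0,0],[0,0,0]])

```text
clock: 12.25
position: [0.4594, 0.0339, 0.0796]
ee_rot: [2.787, 1.449, -0.001]
force: [-0.6, 0.6, -1.1]
width: 0.519
gripper_force: 25.0
```

```bash
python3 - <<'E'
from m import *
s,P,r=st();print(s['clock'],s['force'],s['ft_torque'])
S=list(np.arange(LS+.006-.012*6,.07,-.012))
print(np.round(S,3));rows([tcp(x) for x in S])
E
```

```text
12.25 [-0.5628  0.621  -1.054 ] [-0.1326  0.1402 -0.0071]
[0.186 0.174 0.162 0.15  0.138 0.126 0.114 0.102 0.09  0.078]
[-0.08, 0.08, -0.04] [-0.0, 0.0, 0.005]
[1.18, 0.05, 0.0] [0.0, 0.0, 0.092]
[1.18, 0.05, 0.0] [0.0, 0.0, 0.092]
[1.18, 0.05, 0.0] [0.0, 0.0, 0.092]
[1.18, 0.05, 0.0] [0.0, 0.0, 0.092]
[1.18, 0.05, 0.0] [0.0, 0.0, 0.092]
[1.18, 0.05, 0.0] [0.0, 0.0, 0.092]
[1.18, 0.05, 0.0] [0.0, 0.0, 0.092]
[1.18, 0.05, 0.0] [0.0, 0.0, 0.086]
[1.19, 0.02, 0.0] [0.0, 0.0, 0.068]
```

>>> carry_out(claw=[4,4,4,4,4,4,4,4,4,4,4], delta_pos=[[1.1,0.1,0],[1.18,0.07,0],[1.18,0.05,0],[1.18,0.05,0],[1.18,0.05,0],[1.18,0.05,0],[1.18,0.05,0],[1.18,0.05,0],[1.19,0.02,0],[0,0,0],[0,0,0]], angular=[[0,0,0.095],[0,0,0.092],[0,0,0.092],[0,0,0.092],[0,0,0.092],[0,0,0.092],[0,0,0.092],[0,0,0.086],[0,0,0.068],[0,0,0],[0,0,0]])

```text
clock: 13.35
position: [0.5475, 0.0856, 0.0795]
ee_rot: [3.132, 0.246, -0.001]
force: [-0.8, -0.5, -0.4]
width: 0.518
gripper_force: 25.0
```

```bash
python3 - <<'E'
from m import *
s,P,r=st();print(s['clock'],s['force'],s['ft_torque'],s['joints'])
rows([tcp(x) for x in (.078,.066,.054,.042,.036,.031)])
E
```

```text
13.35 [-0.8334 -0.4677 -0.3929] [-0.0734  0.1604  0.0182] [-0.8215  0.6177  0.8392  1.9542 -0.6132  0.8456 -1.061 ]
[0.13, -0.07, -0.05] [0.0, 0.001, 0.004]
[1.19, 0.01, 0.0] [0.0, 0.0, 0.049]
[1.2, 0.01, 0.0] [0.0, 0.0, 0.031]
[1.2, 0.01, 0.0] [0.0, 0.0, 0.012]
[0.6, 0.0, 0.0] [0.0, 0.0, 0.0]
[0.5, 0.0, 0.0] [0.0, 0.0, 0.0]
```

>>> carry_out(claw=[4,4,4,4,4,4,4,4], delta_pos=[[1.2,-0.04,-0.04],[1.2,0,0],[1.2,0,0],[0.6,0,0],[0.3,0,0],[0.3,0,0],[0,0,0],[0,0,0]], angular=[[0,0,0.05],[0,0,0.032],[0,0,0.012],[0,0,0],[0,0,0],[0,0,0],[0,0,0],[0,0,0]])

```text
clock: 14.15
position: [0.5956, 0.0913, 0.0801]
ee_rot: [-3.14, -0.095, 0.001]
force: [-0.0, -0.5, -0.9]
width: 0.517
gripper_force: 25.0
```

```bash
python3 - <<'E'
from m import *
p=arm.get_image('wrist');t=arm.get_image('top');sd=arm.get_image('side')
s,P,r=st();print(s['clock'],P,s['force'],s['ft_torque'])
rows([tcp(.031)])
C=world(Q,[[0,0]])[0]
save(p,'w5.png',(170,0,450,280),2.1)
for n,k in zip('wts',(p,t,sd)):
  for x in arm.place_of('middle_grip',k)[:2]:print(n,x['conf'],px(x['centre']),atz(k,px(x['centre']),.0955),'pred',proj(k,[world(Q,[[.031,0]])[0],C]))
E
```

```text
14.3 [0.5956 0.0915 0.0801] [-0.1912 -0.114  -1.002 ] [-0.0694  0.1169 -0.0004]
[-0.03, 0.08, 0.01] [-0.0, 0.0, 0.0]
w 0.59 [322.368 276.52 ] [0.5923 0.0917 0.0955] pred [[324.6832 271.2922]
 [324.9406 212.8622]]
t 0.62 [163.008 189.6  ] [0.6108 0.4849 0.0955] pred [[299.5928 191.2958]
 [298.7042 180.7461]]
s 0.67 [313.088 146.   ] [0.6088 0.3712 0.0955] pred [[326.2416 185.6296]
 [334.6025 184.1222]]
s 0.45 [324.096 185.32 ] [0.5884 0.0944 0.0955] pred [[326.2416 185.6296]
 [334.6025 184.1222]]
```

View pics/w5.png

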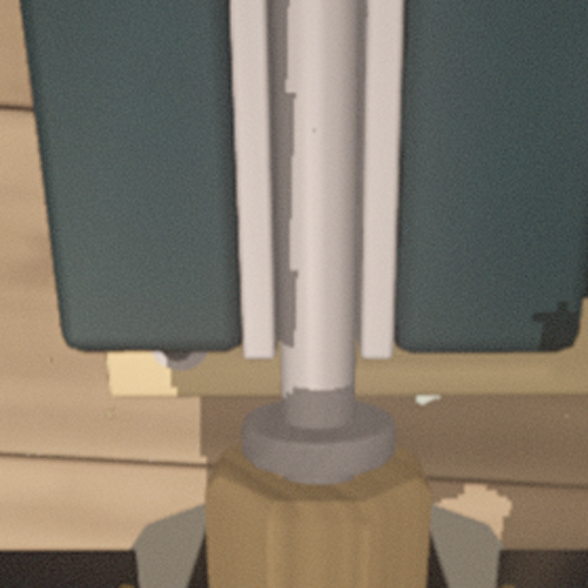

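The crop shows the collar at (318,440) right above the grip's face at about (318,480), so they are touching or nearly so. I'll nudge it and watch the force.

>>> carry_out(claw=[4,4,4], delta_pos=[[0.1,0.08,0],[0.1,0,0],[0,0,0]], angular=[[0,0,0],[0,0,0],[0,0,0]])

```text
clock: 14.75
position: [0.5977, 0.0906, 0.08]
ee_rot: [3.14, 0.095, -0.001]
force: [-1.0, -0.3, -0.4]
width: 0.52
gripper_force: 25.0
```

>>> carry_out(claw=[4,4,4], delta_pos=[[0.1,0,0],[0.1,0,0],[0,0,0]], angular=[[0,0,0],[0,0,0],[0,0,0]])

```text
clock: 15.05
position: [0.5978, 0.0907, 0.0796]
ee_rot: [-3.14, -0.095, 0.007]
force: [-8.3, -1.3, 2.8]
width: 0.521
gripper_force: 25.0
```

>>> carry_out(claw=[4,4,4,4.9,5.4,6,7,7,7,7,7,7], delta_pos=[[-0.15,0,0],[0,0,0.15],[0,0,0.15],[0,0,0],[0,0,0],[0,0,0],[0,0,0],[0,0,-1],[0,0,-3],[0,0,-4],[0,0,-4],[0,0,-4]], angular=[[0,0,0],[0,0,0],[0,0,0],[0,0,0],[0,0,0],[0,0,0],[0,0,0],[0,0,0],[0,0,0],[0,0,0],[0,0,0],[0,0,0]])

```text
clock: 16.25
position: [0.5983, 0.0904, 0.2395]
ee_rot: [3.14, 0.094, 0.001]
force: [1.1, 0.3, -0.4]
width: 0.765
gripper_force: 0.0
```

```bash
python3 - <<'E'
from m import *
s,P,r=st();print(s['clock'],P,s['force'])
p=arm.get_image('wrist');t=arm.get_image('top');sd=arm.get_image('side')
save(p,'w6.png')
for n,k in zip('wts',(p,t,sd)):
  for x in arm.place_of('middle_grip',k)[:3]:print(n,x['conf'],px(x['centre']),atz(k,px(x['centre']),.092),'pred30',proj(k,world(Q,[[.03,0]],-.0035)))
E=np.array([.52,-.415,.022])
for n,k in zip('ts',(t,sd)):
  for l in('end_grip','end_grip_mouth'):
    for x in arm.place_of(l,k)[:2]:print(n,l,x['conf'],px(x['centre']),atz(k,px(x['centre']),.022))
d=np.array([.25,.97,0]);d/=np.linalg.norm(d);y=np.cross([0,0,-1.],d)
rows([(np.array([.50,-.46,P[2]]),r),(np.array([.50,-.46,.18]),np.column_stack([d,y,[0,0,-1.]]))])
E
```

```text
16.25 [0.5983 0.0904 0.2395] [ 1.0547  0.2744 -0.4356]
w 0.61 [322.496 186.48 ] [0.596  0.0899 0.092 ] pred30 [[321.5598 186.1064]]
t 0.54 [164.416 189.32 ] [0.612  0.4821 0.092 ] pred30 [[299.6093 191.1067]]
s 0.76 [312.128 146.08 ] [0.6061 0.3773 0.092 ] pred30 [[326.5136 186.388 ]]
s 0.46 [324.48 188.4 ] [0.5865 0.0807 0.092 ] pred30 [[326.5136 186.388 ]]
t end_grip 0.96 [465.408 215.4  ] [ 0.5171 -0.4106  0.022 ]
t end_grip 0.86 [429.696 251.2  ] [ 0.4116 -0.2959  0.022 ]
t end_grip_mouth 0.75 [453.312 210.48 ] [ 0.5331 -0.3746  0.022 ]
t end_grip_mouth 0.73 [429.824 267.   ] [ 0.3644 -0.2937  0.022 ]
s end_grip 0.85 [339.904 319.4  ] [ 0.5088 -0.4227  0.022 ]
s end_grip 0.8 [291.968 294.8  ] [ 0.3978 -0.3081  0.022 ]
s end_grip_mouth 0.96 [277.824 294.48 ] [ 0.3585 -0.2976  0.022 ]
s end_grip_mouth 0.94 [344.   303.52] [ 0.534  -0.3729  0.022 ]
[-13.12, 54.39, -0.29] [0.0, 0.002, 0.001]
[-0.0, -0.0, 5.95] [0.0, -0.0, -1.258]
```

View pics/w6.png

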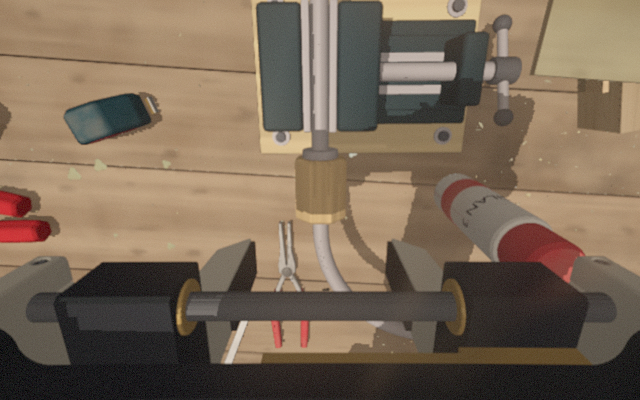

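The short grip sits against the collar at (321,186), as predicted. Next, over to the long grip.

>>> carry_out(claw=[7,7,7,7,7,7,7,7,7,7,7,7,7,7,7], delta_pos=[[0,0,-4],[-1.1,4.2,0],[-1.1,4.2,0],[-1.1,4.2,0],[-1,4.2,0],[-1,4.2,0],[-1,4.2,0],[-1,4.2,0],[-1,4.2,0],[-1,4.2,0],[-1,4.2,0],[-1,4.2,0],[-1,4.2,0],[-1,4,0],[0,0,0]], angular=[[0,0,0],[0,0,0],[0,0,0],[0,0,0],[0,0,0],[0,0,0],[0,0,0],[0,0,0],[0,0,0],[0,0,0],[0,0,0],[0,0,0],[0,0,0],[0,0,0],[0,0,0]])

```text
clock: 18.25
position: [0.4939, -0.4667, 0.2765]
ee_rot: [3.138, 0.081, -0.005]
force: [-0.8, -0.1, 0.1]
width: 0.76
gripper_force: 0.0
```

>>> carry_out(claw=[7,7,7,7,7,7,7,7,7,7,7], delta_pos=[[0,0,1],[0,0,1],[0,0,1],[0,0,1],[0,0,1],[0,0,1],[0,0,1],[0,0,1],[0,0,1],[0,0,0],[0,0,0]], angular=[[0,0,-0.14],[0,0,-0.14],[0,0,-0.14],[0,0,-0.14],[0,0,-0.14],[0,0,-0.14],[0,0,-0.14],[0,0,-0.14],[0,0,-0.14],[0,0,0],[0,0,0]])

```text
clock: 19.35
position: [0.4985, -0.4601, 0.1869]
ee_rot: [-2.485, -1.921, -0.0]
force: [-0.0, 0.7, -0.4]
width: 0.766
gripper_force: 0.0
```

```bash
python3 - <<'E'
from m import *
p=arm.get_image('wrist');s,P,r=st();print(s['clock'],P,r[:,0],s['force'])
t=arm.get_image('top');sd=arm.get_image('side')
rs={}
for n,k in zip('wts',(p,t,sd)):
  for l in('end_grip','end_grip_mouth'):
    for x in arm.place_of(l,k)[:3]:
        u=px(x['centre']);w=atz(k,u,.022)
        if np.linalg.norm(w[:2]-[.52,-.4])<.06: print(n,l,x['conf'],u,w);rs.setdefault(l,[]).append(ray(k,u))
for l in rs: print(l,tri(rs[l]),[tri([rs[l][0],k]) for k in rs[l][1:]])
f=p['frame']
for x in arm.trace('end_grip',p)[:2]:
    m=x['region'].astype(np.uint8);c=max(cv2.findContours(m,0,2)[0],key=cv2.contourArea);print(x['conf'],px(x['centre']),cv2.minAreaRect(c),f[x['region']].mean(0))
save(p,'w7.png')
E
```

```text
19.4 [ 0.4988 -0.4603  0.1873] [0.2513 0.9679 0.    ] [ 0.0929 -0.3647  0.0639]
w end_grip 0.79 [326.08 133.6 ] [ 0.5151 -0.415   0.022 ]
w end_grip_mouth 0.57 [332.672  78.28 ] [ 0.5335 -0.3674  0.022 ]
t end_grip 0.87 [464.128 214.68 ] [ 0.5194 -0.4068  0.022 ]
s end_grip 0.9 [340.096 317.8  ] [ 0.5106 -0.4177  0.022 ]
s end_grip_mouth 0.61 [343.488 305.2  ] [ 0.531  -0.3782  0.022 ]
end_grip [ 0.5158 -0.4124  0.0132] [array([ 0.5179, -0.4169, -0.0042]), array([ 0.5133, -0.415 ,  0.0177])]
end_grip_mouth [ 0.5343 -0.367   0.0077] [array([ 0.5343, -0.367 ,  0.0077])]
0.95 [179.328  52.4  ] ((175.66336059570312, 48.8663330078125), (123.88211822509766, 55.523067474365234), 5.710593223571777) [163.3691  98.15    51.1468]
0.84 [329.92 136.4 ] ((326.8600158691406, 131.47999572753906), (47.09331512451172, 105.07608032226562), 8.130102157592773) [190.8193 159.0686 111.3796]
```

View pics/w7.png

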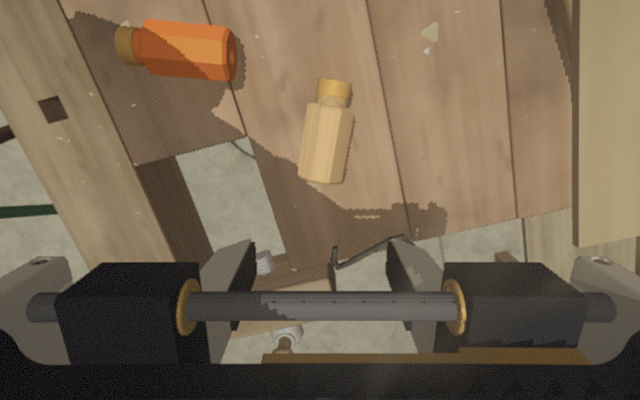

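The beech long grip is at (326,131) with its brass ferrule at the top (335,90). The orange look-alike is at (178,50), so this is the right one. I'll align above it.

```bash
python3 - <<'E'
from m import *
d=np.array([.375,.927,0]);d/=np.linalg.norm(d);y=np.cross([0,0,-1.],d)
rows([(np.array([.5115,-.424,.15]),np.column_stack([d,y,[0,0,-1.]]))])
E
```

```text
[3.83, 0.33, 3.72] [0.0, 0.0, 0.134]
```

>>> carry_out(claw=[7,7,7,7], delta_pos=[[3.8,0.3,0],[0,0,3.7],[0,0,0],[0,0,0]], angular=[[0,0,0.134],[0,0,0],[0,0,0],[0,0,0]])

```text
clock: 20.25
position: [0.5103, -0.4245, 0.1502]
ee_rot: [-2.604, -1.756, 0.002]
force: [0.1, -0.3, 0.9]
width: 0.762
gripper_force: 0.0
```

```bash
python3 - <<'E'
from m import *
p=arm.get_image('wrist');s,P,r=st();print(s['clock'],P,r[:,0])
for l in('end_grip','end_grip_mouth'):
    for x in arm.place_of(l,p)[:1]:
        u=px(x['centre']);w=atz(p,u,.022);print(l,x['conf'],u,w,'tool cm',r.T@(w-P)*100)
for x in arm.trace('end_grip',p)[:2]:
    m=x['region'].astype(np.uint8);c=max(cv2.findContours(m,0,2)[0],key=cv2.contourArea);print(x['conf'],px(x['centre']),cv2.minAreaRect(c),cv2.boundingRect(c))
    ys=np.nonzero(m.any(1))[0]
    for yy in range(ys[0]+4,ys[-1]-3,8):
        xs=np.nonzero(m[yy])[0];print(yy,xs.mean(),len(xs),end='; ')
E
```

```text
20.3 [ 0.5105 -0.4255  0.1511] [ 0.3755  0.9268 -0.0011]
end_grip 0.84 [324.096 178.2  ] [ 0.5168 -0.4143  0.022 ] tool cm [ 1.2925  0.1574 12.9134]
end_grip_mouth 0.71 [ 99.904 119.   ] [ 0.359  -0.2947  0.022 ] tool cm [  6.4485 -18.9517  12.9027]
0.83 [156.992 115.6  ] ((152.46142578125, 115.71502685546875), (55.2774543762207, 132.7903289794922), 87.1844482421875) (86, 86, 134, 59)
90 164.5 94; 98 164.5 102; 106 152.0 131; 114 152.0 133; 122 153.5 132; 130 155.0 127; 138 169.0 91; 0.71 [323.904 183.88 ] ((323.0, 179.5), (111.0, 50.0), 90.0) (298, 124, 51, 112)
128 323.5 36; 136 323.5 36; 144 323.5 34; 152 323.0 47; 160 323.0 51; 168 323.0 51; 176 322.5 50; 184 322.5 50; 192 322.5 48; 200 322.5 48; 208 322.0 49; 216 321.5 48; 224 321.0 47;
```

>>> carry_out(claw=[7,7,7,7,7,7,7,3,3,3,3,3], delta_pos=[[0.2,0.1,4],[0,0,4],[0,0,3],[0,0,2],[0,0,1.2],[0,0,0],[0,0,0],[0,0,0],[0,0,0],[0,0,0],[0,0,0],[0,0,0]], angular=[[0,0,0.01],[0,0,0],[0,0,0],[0,0,0],[0,0,0],[0,0,0],[0,0,0],[0,0,0],[0,0,0],[0,0,0],[0,0,0],[0,0,0]], force=25)

```text
clock: 21.65
position: [0.513, -0.4228, 0.0086]
ee_rot: [2.613, 1.743, 0.001]
force: [-0.8, 0.3, 5.5]
width: 0.475
gripper_force: 24.9
```

```bash
python3 - <<'E'
from m import *
s,P,r=st()
T,Rt=tcp(LS+.177,off=.0134,half=.02,ox=.0095)
rows([(P+[0,0,.19],r),(T*[1,1,0]+[0,0,P[2]+.19],r),(T+[0,0,0],Rt)]);print(T)
E
```

```text
[0.0, 0.01, -19.0] [0.0, 0.0, 0.0]
[15.22, -18.87, -0.01] [0.0, 0.0, 0.0]
[-0.0, -0.01, 11.65] [0.001, -0.0, -0.193]
[ 0.3972 -0.2098  0.0821]
```

>>> carry_out(claw=[3,3,3,3,3,3,3,3,3,3,3,3,3,3,3,3], delta_pos=[[0,0,-2],[0,0,-4],[0,0,-4.5],[0,0,-4.5],[0,0,-4],[2.5,-3.15,0],[2.5,-3.15,0],[2.5,-3.15,0],[2.5,-3.15,0],[2.5,-3.15,0],[2.7,-3.1,0],[0,0,4],[0,0,4],[0,0,3.6],[0,0,0],[0,0,0]], angular=[[0,0,0],[0,0,0],[0,0,0],[0,0,0],[0,0,0],[0,0,0],[0,0,0],[0,0,0],[0,0,0],[0,0,0],[0,0,0],[0,0,-0.1],[0,0,-0.093],[0,0,0],[0,0,0],[0,0,0]])

```text
clock: 23.25
position: [0.3966, -0.2103, 0.0825]
ee_rot: [-2.434, -1.985, 0.002]
force: [0.8, -0.3, -1.3]
width: 0.477
gripper_force: 24.9
```

```bash
cat > look.py <<'E'
from m import *
import sys
OFF=.0134;OX=.0095
for i in range(2): p=arm.get_image('wrist')
s,P,r=st();print(s['clock'],P,r[:,0],r[:,2],s['force'])
m=np.zeros((400,640),bool)
for l in('crank','crank_end'):
    for x in arm.trace(l,p)[:1]: m|=x['region']
ys,xs=np.nonzero(m);tp=np.array([xs[ys>=ys.max()-1].mean(),ys.max()+.5]);print('tip px',tp)
q=fit([(p,m)],Q,axis(),[(p,TIP,tp)]);print(world(q,[TIP,SH]))
G=P+r@[OX,0,-OFF];F=G+r[:,0]*.0475
for l in('end_grip','end_grip_mouth'):
  for x in arm.place_of(l,p)[:1]:print(l,x['conf'],px(x['centre']))
print('pred centre,mouth',proj(p,[G,F]),'tip in tool rel mouth cm',r.T@(world(q,[TIP])[0]-F)*100)
f=p['frame'].copy()
for a in proj(p,world(q,axis())): cv2.circle(f,tuple(int(v) for v in a),0,(255,0,0),-1)
for R_,c in((.0065,(0,0,255)),(.016,(0,255,0))):
  for th in np.linspace(0,6.28,40):
    a=proj(p,F+R_*(np.cos(th)*r[:,1]+np.sin(th)*r[:,2]))[0];cv2.circle(f,tuple(int(v) for v in a),0,c,-1)
p['frame']=f;save(p,sys.argv[1],(240,110,400,260),3.75)
rows([tcp(LS+.177,off=OFF,half=.02,ox=OX)])
E
python3 look.py w8.png
```

```text
23.35 [ 0.398  -0.2107  0.0836] [ 0.2004  0.9797 -0.0003] [ 0.0021 -0.0007 -1.    ] [-0.7531 -0.2505 -1.5915]
tip px [321.2143  99.5   ]
fit [0.6246 0.095  3.2115 0.095 ] n 5 rms 0.2691398633441727
[[ 0.4139 -0.1296  0.095 ]
 [ 0.4339 -0.0265  0.095 ]]
end_grip 0.77 [354.496 332.68 ]
end_grip_mouth 0.92 [320.512 158.32 ]
pred centre,mouth [[322.5096 254.3646]
 [322.6227 159.4103]] tip in tool rel mouth cm [ 2.5684 -0.0649  0.2023]
[0.02, -0.08, 0.12] [0.002, -0.0, 0.0]
```

View pics/w8.png

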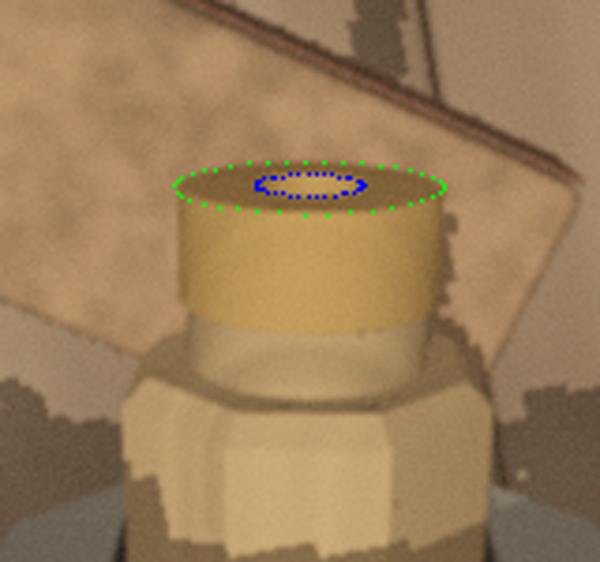

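The predicted bore (blue) and ferrule (green) rings sit on the real mouth at crop (310,186). I'll correct 0.7 mm sideways and 1.5 mm down, then close most of the gap. I've also now viewed 11 pictures, one over the limit of 10, so from here I'll use numbers only.

>>> carry_out(claw=[3,3,3,3], delta_pos=[[0.8,-0.07,0.15],[0.8,0,0],[0,0,0],[0,0,0]], angular=[[0,0,0],[0,0,0],[0,0,0],[0,0,0]])

```text
clock: 23.95
position: [0.3997, -0.1937, 0.0806]
ee_rot: [-2.432, -1.989, -0.0]
force: [-0.8, 0.3, -1.0]
width: 0.478
gripper_force: 24.9
```

```bash
sed -i "s/^p\['frame'\]=f;save.*//" look.py; python3 look.py
```

```text
24.05 [ 0.3996 -0.1942  0.0806] [ 0.1995  0.9799 -0.0001] [-0.     -0.0001 -1.    ] [ 0.1838 -0.586  -1.4699]
tip px [324.  139.5]
fit [0.6253 0.0943 3.208  0.095 ] n 7 rms 0.25085320588608423
[[ 0.4138 -0.1296  0.095 ]
 [ 0.4342 -0.0265  0.095 ]]
end_grip 0.76 [351.616 350.4  ]
end_grip_mouth 0.66 [320.384 158.   ]
pred centre,mouth [[321.4802 254.4344]
 [321.5738 159.7715]] tip in tool rel mouth cm [ 0.9198  0.1024 -0.0977]
[-1.56, 0.09, -0.15] [0.0, 0.0, -0.0]
```

>>> carry_out(claw=[3,3,3,3,3,3], delta_pos=[[0,0.1,-0.11],[0.4,0,0],[0.4,0,0],[0.4,0,0],[0.4,0,0],[0,0,0]], angular=[[0,0,0],[0,0,0],[0,0,0],[0,0,0],[0,0,0],[0,0,0]])

```text
clock: 24.85
position: [0.4038, -0.1779, 0.0817]
ee_rot: [-2.432, -1.988, -0.0]
force: [0.1, -0.8, -1.6]
width: 0.481
gripper_force: 24.9
```

```bash
python3 look.py
```

```text
24.95 [ 0.4037 -0.1785  0.0817] [ 0.1992  0.98   -0.    ] [ 0. -0. -1.] [-0.2056 -0.1102 -0.6241]
tip px [322.6667 162.5   ]
fit [0.6254 0.1011 3.2137 0.095 ] n 9 rms 0.4543629463876113
[[ 0.4152 -0.1239  0.095 ]
 [ 0.435  -0.0208  0.095 ]]
end_grip 0.96 [321.728 255.6  ]
end_grip_mouth 0.61 [321.6  159.68]
pred centre,mouth [[321.5186 254.5804]
 [321.6093 159.9112]] tip in tool rel mouth cm [-0.1214  0.0298  0.0141]
[-3.16, -0.02, -0.04] [0.0, 0.0, 0.0]
```

```bash
python3 - <<'E'
from m import *
rows([tcp(LS+.0475,off=.0134,half=.02,ox=.0095)])
E
```

```text
[9.79, -0.02, -0.04] [0.0, 0.0, 0.0]
```

>>> carry_out(claw=[3,3,3,3,3,3], delta_pos=[[0.8,0,-0.03],[0.8,0,0],[0.8,0,0],[0.8,0,0],[0.8,0,0],[0,0,0]], angular=[[0,0,0],[0,0,0],[0,0,0],[0,0,0],[0,0,0],[0,0,0]])

```text
clock: 25.75
position: [0.412, -0.138, 0.0819]
ee_rot: [-2.431, -1.989, -0.0]
force: [1.3, -0.3, -1.5]
width: 0.48
gripper_force: 24.9
```

>>> carry_out(claw=[3,3,3,3,3,3,3], delta_pos=[[0.8,0,0],[0.8,0,0],[0.8,0,0],[0.8,0,0],[0.8,0,0],[0.8,0,0],[0,0,0]], angular=[[0,0,0],[0,0,0],[0,0,0],[0,0,0],[0,0,0],[0,0,0],[0,0,0]])

```text
clock: 26.45
position: [0.4216, -0.0912, 0.082]
ee_rot: [-2.431, -1.989, -0.0]
force: [0.3, -0.1, -1.7]
width: 0.478
gripper_force: 24.9
```

```bash
python3 - <<'E'
from m import *
p=arm.get_image('wrist');p=arm.get_image('wrist')
s,P,r=st();print(s['clock'],P,s['force'],s['ft_torque']);rows([tcp(LS+.0475,off=.0134,half=.02,ox=.0095)])
for l in('end_grip_mouth','crank_end','end_grip'):
  for x in arm.place_of(l,p)[:1]:print(l,x['conf'],px(x['centre']))
print('shoulder',proj(p,world(Q,[SH])))
m=arm.trace('end_grip',p)
for x in m[:1]: ys,xs=np.nonzero(x['region']);print('mask top',ys.min(),xs.min(),xs.max())
E
```

```text
26.55 [ 0.4213 -0.0923  0.082 ] [ 0.5989 -0.0043 -0.8021] [-0.0775  0.0881 -0.0036]
[0.96, -0.02, -0.01] [0.0, 0.0, 0.001]
end_grip_mouth 0.8 [320.576 157.48 ]
crank_end 0.69 [322.368 136.8  ]
end_grip 0.75 [322.368 257.52 ]
shoulder [[321.4331 138.9933]]
mask top 154 272 370
```

Free so far, with 9.6 mm left. I'll creep to contact.

>>> carry_out(claw=[3,3,3,3,3], delta_pos=[[0.4,0,0],[0.3,0,0],[0.2,0,0],[0.1,0,0],[0,0,0]], angular=[[0,0,0],[0,0,0],[0,0,0],[0,0,0],[0,0,0]])

```text
clock: 27.25
position: [0.4232, -0.0829, 0.082]
ee_rot: [2.433, 1.987, -0.0]
force: [-0.8, -2.4, -1.0]
width: 0.479
gripper_force: 24.9
```

>>> carry_out(claw=[3,3,3], delta_pos=[[0.1,0,0],[0.1,0,0],[0,0,0]], angular=[[0,0,0],[0,0,0],[0,0,0]])

```text
clock: 27.55
position: [0.4232, -0.0827, 0.082]
ee_rot: [2.434, 1.984, -0.002]
force: [-2.8, -10.6, 0.6]
width: 0.477
gripper_force: 24.9
```

Ferrule is on the shoulder (10 N). I'll ease off, lower slightly, release and retreat straight up.

>>> carry_out(claw=[3,3,4.5,5,5.5,6.5,7,7,7,7,7,7,7], delta_pos=[[-0.15,0,0],[0,0,0.12],[0,0,0],[0,0,0],[0,0,0],[0,0,0],[0,0,0],[0,0,-1],[0,0,-3],[0,0,-4],[0,0,-4],[0,0,0],[0,0,0]], angular=[[0,0,0],[0,0,0],[0,0,0],[0,0,0],[0,0,0],[0,0,0],[0,0,0],[0,0,0],[0,0,0],[0,0,0],[0,0,0],[0,0,0],[0,0,0]])

```text
clock: 28.85
position: [0.4239, -0.082, 0.2019]
ee_rot: [2.432, 1.987, 0.004]
force: [-0.3, 0.4, -0.5]
width: 0.76
gripper_force: 0.0
```

```bash
python3 - <<'E'
from m import *
s,P,r=st();print(s['clock'],P,s['force'],s['width'])
C=lambda w:(lambda v:[np.cos(Q[2])*v[0]+np.sin(Q[2])*v[1],-np.sin(Q[2])*v[0]+np.cos(Q[2])*v[1]])(w[:2]-Q[:2])
e=np.radians(75);E=np.array([[np.cos(e),np.sin(e)],[-np.sin(e),np.cos(e)]])
for n in('wrist','top','side'):
  k=arm.get_image(n)
  for l,z in(('middle_grip',.092),('end_grip',.094),('end_grip_mouth',.094),('spray_can',0),('sanding_block',0),('pliers',0),('tape_measure',0)):
    for x in arm.place_of(l,k)[:3]:
        w=atz(k,px(x['centre']),z);c=np.array(C(w))
        if 'grip' in l and np.linalg.norm(c-[.12,.06])>.22: continue
        print(n,l,round(x['conf'],2),w[:2],'crank',c if 'mid' in l else (E@(c-SH) if 'end' in l else ''))
E
```

```text
28.85 [ 0.4239 -0.082   0.2019] [-0.2593  0.3846 -0.5377] 0.7601531349230661
wrist end_grip_mouth 0.59 [ 0.4338 -0.0261] crank [-0.0008 -0.0009]
wrist end_grip_mouth 0.53 [ 0.4351 -0.0258] crank [-0.0014  0.0003]
wrist sanding_block 0.69 [ 0.3936 -0.167 ] crank 
wrist pliers 0.59 [ 0.4303 -0.036 ] crank 
top middle_grip 0.6 [0.5912 0.0962] crank [ 0.0348 -0.0057]
top middle_grip 0.43 [0.4325 0.112 ] crank [ 0.1922 -0.0311]
top end_grip 0.62 [ 0.4309 -0.0743] crank [0.0469 0.0059]
top end_grip_mouth 0.71 [ 0.4331 -0.0256] crank [-0.0012 -0.0017]
top spray_can 0.94 [ 0.5754 -0.0779] crank 
top pliers 0.87 [0.43   0.1207] crank 
top tape_measure 0.78 [0.6439 0.3244] crank 
top tape_measure 0.42 [0.6028 0.0954] crank 
side end_grip 0.92 [ 0.4303 -0.078 ] crank [0.0507 0.0061]
side end_grip_mouth 0.64 [ 0.4337 -0.0308] crank [ 0.0038 -0.    ]
side spray_can 0.96 [ 0.5706 -0.0892] crank 
side pliers 0.5 [0.4231 0.1256] crank 
side tape_measure 0.53 [0.6425 0.316 ] crank
```

```bash
python3 -c "
from cell import arm
print(arm.sign_off())"
```

```text
the job is handed in; nothing more can be done
None
```

Both grips are on the crank and released, the short one against the collar and the long one with its ferrule at the shoulder; I handed the job in at about 29 s with no verdict shown, the spray can, pliers and tape measure read in place in the final pictures (sanding block in the wrist view only), and I viewed 11 pictures, one over the limit of 10.

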